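# Load a keyed sprocket on the brazing jig

### The arm

A 6-joint arm with a two-finger parallel gripper is mounted at the origin on a cart in front of the work surface, level with it; the furniture and walls round the work are solid. World frame = base frame: x ahead of the robot, y to its left, z up, the work surface at z = 0. Lengths are in m, angles in rad, forces in N, time in s.
With the tool pointing down it reaches from about 0.275 to 0.825 m from the base axis. Payload 5.2 kg.
Tool frame: the origin (TCP) lies on the centre line of the jaws, within the pads' length; the fingertips stand 17 mm ahead of it and the grasp point (between the pads) lies 2 mm behind it; z points along the fingers, y is the line along which they close (so a half turn about z gives the same grasp; the last joint's range is limited). The gripper opens to 93 mm and grips with 3 to 60 N. Pads are 15 mm wide; open, the fingers measure 128 mm over their backs; the gripper's body (75 mm by 188 mm) begins 65 mm behind the grasp point.
Start: joints at [-1.454, 0.259, 1.535, -0, 1.348, -0.203], TCP at [0.173, -0.522, 0.236] pointing down, gripper open.
Joint ranges: [-3.14, 3.14], [-0.91, 2.08], [0.19, 2.58], [-1.22, 4.36], [0.22, 2.71], [-3.12, 3.12]. Speed limits (rad/s): [2.57, 2.57, 3.14, 3.14, 3.14, 3.14].

### API

Orientations are given as a unit quaternion [w, x, y, z].
In Python, from workcell import r gives the robot as it stands.
- The arm moves only by the tool apply_moves, never from a script. Its arguments are lists of equal length, an entry for each row: "offset": the shift along the world's x, y, z in m, a list of three; "rotation": the turn, a rotation vector about the world's x, y, z in rad, a list of three. A call has 1 to 10 rows; each row shifts and turns the commanded pose from where the row before left it; what a row does not reach is not made up. A row lasts 1/8 s, in which the tool goes at most 62.5 mm and 10.7 degrees, less where a joint would pass 70% of its speed; a pose out of reach is approached as far as the arm can. A call is refused whole if a number of a shift passes 0.0625 or a number of a turn 0.188, either way. A call with a gripper value outside its range is refused whole. "hand" is the closure, from -1 (fully open) to 1 (shut), set as the call begins (left out, the last holds). The fingers move at their own pace and stop on an object; "squeeze" is the grip in N (left out, the last holds). Time passes only in rows, so rows that do not move let the fingers close. It gives the time, the measured TCP pose, the force, the opening and the grip force at its end, in the units of the state.
- r.state(): the state, without advancing time (a new reading comes with each control period).
- r.read_camera(name): name is "side" or "top" or "wrist"; returns the picture (420x560x3 uint8, red, green, blue); there is no depth.
- r.camera_info(name): a dict with "camera_matrix" (3x3 intrinsics, pixels), "dist_coeffs" ([k1, k2, p1, p2, k3] as OpenCV has them; the pictures are not rectified), "world_to_cam" (4x4, takes a point from world to camera coordinates). Camera axes: x right, y down, z forward; pixel columns grow to the right and rows downward; lengths in m; the calibration is good to about 2 mm. A picture is of the moment at which its call begins: read the wrist's pose just before it. camera_info takes no time and is no camera call; for the wrist camera it gives the pose at the moment of the call.
- r.sign_off(): hands the job in; it is judged then, once.
The state is a dict: "t": time; "joints": joint angles; "joint_vel": joint speeds; "joint_torque": joint torques, N m; "ee_pos": TCP position; "tcp_rot": TCP orientation; "contact_force": force on the tool from outside, world axes, zero at the start; "wrist_torque": the same for the moment, N m; "width": opening from 0.0 (shut) to 1.0 (fully open); "grip_force": force on a finger pad.
Only numpy, scipy, OpenCV 4.12 (cv2) and the standard library are available. Lean on these libraries where they do the work, as an engineer would, in place of code of your own. Each camera call takes 0.05 s, during which the arm holds its last target. There are 200 camera calls.

### The job

Load the sprocket on the brazing jig: lower it boss up over the arbor, turn it under light pressure until its keyway finds the key, and ease it down until it sits fully home on the seat. Then swing the red-knobbed hold-down all the way across, over the sprocket's rim, and let go. The brass key bruises easily: feel for it gently, never push hard, and do not let the sprocket drop or knock on the jig; leave the flux pot, the bolt and the loose nut where they are.

Things in the scene. Friction and masses are not known exactly. Their poses are not given: they have to be found in the camera images.
- sprocket: Loose steel chain sprocket, about 0.6 kg, lying flat, boss up. Toothed plate 96 mm across and 8 mm thick at the bottom; on it a round boss 44 mm across, its top 38 mm above the underside; thin brass wire ring at the boss's foot. Origin: bore axis at the underside; z up along the bore; +x points to the middle of the keyway. Take it by the boss, from above.
- jig: Brazing jig bolted to the hearth, grey base plate 116 (x) x 206 (y) x 12 mm. Origin: at bench height on the axis of the upright arbor; z up; -y points from the arbor to the post of the hold-down, 95 mm away.
- holddown (a joint): Swing of the hold-down arm about its upright post: 0 open (tip along the jig's +x, knob along its -x), 1.571 at its stop (tip over the sprocket's rim, knob along the jig's -y); grows counter-clockwise from above. Stays where left; about 2 N at the knob moves it. Underside 43 mm above the bench, 3 mm over the plate of a sprocket that is home; screw in its tip up to 69 mm: it fouls one that is not.
- holddown_knob (a point): Middle of the red upright round knob of the hold-down arm, 16 mm in diameter, 60 mm from the post's axis, 71 mm above the bench; its foot is at 54 mm, its top at 88 mm. Pinch or push it from above.
- flux_pot: Enamel flux pot, 63 mm across, 58 mm high, beside the jig. Origin under its centre. To be left alone.
- hex_bolt: Steel hex bolt standing on its head, 28 mm across, 70 mm high. Origin under its centre. To be left alone.
- nut_2: Loose steel nut, 42 x 36 x 20 mm, lying flat near the jig. Origin under its centre. To be left alone.
- bore_top (a point): Centre of the bore at the top of the sprocket's boss, 38 mm above its underside; axes as the sprocket's. The bore is 25.6 mm in diameter and runs right through, with one keyway 9.6 mm wide over its whole length, on the +x side, its bottom 18.8 mm from the axis.
- seat (a point): Centre of the round seat (40 mm across) at the arbor's foot, 32 mm above the bench; the sprocket's underside rests on it when home. Axes as the jig's.
- arbor_top (a point): Top of the upright arbor, 84 mm above the bench; 24 mm in diameter, last 5 mm tapering to 16. Brass key on its side, 8 mm wide, 17 mm out from the axis, from the seat up to 54 mm above the bench, flat-topped: off the key a sprocket rests 22 mm too high. The key points along the jig's -x give or take 0.8 rad, clamped where the last job left it, not reported; it does not turn. Axes as the jig's.

How it is judged:
By the outcome, as a careful person would: the job done as asked, in the order asked, and still so for the second after the job is handed in, with the robot touching nothing.
It also fails if it takes over 72 s, if anything falls off the work surface, if the arm or the gripper's body presses on something with over 40 N, if the wrist force passes 120 N, or if a joint passes its speed limit or range.

## Working session

There is one attempt and no reset: what is moved stays moved. The work goes in short steps, Python scripts to look and compute and a tool call to move; the robot and the scene stay as the last step left them, time stands still between calls to the robot, and variables do not carry over. Pictures are saved under pics/ and viewed, at most 10 in all, crops included, and the job is handed in when it is done.

Besides the shell and the picture viewer there is one more tool, called after "Call:" in YAML: its name, and indented under it one key for each argument. apply_moves: Moves the arm, as the interface text tells. Its arguments: {"type":"object","properties":{"offset":{"type":"array"},"rotation":{"type":"array"},"hand":{"type":"number"},"squeeze":{"type":"number"}},"required":["offset","rotation"]}

```bash
ls; mkdir -p pics
python3 - <<'E'
from workcell import r
import cv2,numpy as np
s=r.state();print(s)
ims=[]
for n in ["top","side","wrist"]:
    i=r.read_camera(n);cv2.imwrite(f"pics/{n}0.png",i[:,:,::-1]);c=r.camera_info(n);print(n,np.round(c["camera_matrix"],1).tolist(),c["dist_coeffs"],np.round(c["world_to_cam"],3).tolist())
E
```

```text
pics
{'t': 0.0, 'joints': array([-1.45379396e+00,  2.59358402e-01,  1.53606452e+00,  6.57638221e-06,
        1.34799915e+00, -2.02778650e-01]), 'joint_vel': array([-0.00024257,  0.00014149,  0.0003457 ,  0.00027329, -0.00075806,
       -0.00101904]), 'joint_torque': array([-6.24812055e-04, -4.37307680e+01, -2.84006131e+01,  7.16637843e-02,
        4.10576107e-02, -1.11898134e-04]), 'ee_pos': array([ 0.17287221, -0.52158936,  0.23481684]), 'tcp_rot': array([-9.13734693e-04,  9.87244425e-01,  1.59209325e-01,  4.24216318e-05]), 'contact_force': array([ 0.01174066, -0.26187119,  0.22015999]), 'wrist_torque': array([ 0.03440036,  0.02442978, -0.03308149]), 'grip_force': 0.0, 'width': 1.0006596738652735}
top [[477.3, 0.0, 276.6], [0.0, 477.3, 211.5], [0.0, 0.0, 1.0]] [-0.03372737  0.          0.          0.          0.        ] [[0.132, -0.991, -0.002, -0.079], [-0.969, -0.129, -0.21, 0.553], [0.208, 0.029, -0.978, 1.115], [0.0, 0.0, 0.0, 1.0]]
side [[461.1, 0.0, 276.6], [0.0, 461.1, 209.2], [0.0, 0.0, 1.0]] [-0.03961465  0.          0.          0.          0.        ] [[0.953, -0.303, 0.018, -0.526], [-0.171, -0.588, -0.791, 0.158], [0.25, 0.75, -0.612, 0.912], [0.0, 0.0, 0.0, 1.0]]
wrist [[320.5, 0.0, 276.1], [0.0, 320.5, 210.4], [0.0, 0.0, 1.0]] [-0.02286914  0.          0.          0.          0.        ] [[0.315, -0.949, -0.001, -0.549], [-0.91, -0.302, 0.282, -0.034], [-0.269, -0.088, -0.959, 0.392], [0.0, 0.0, 0.0, 1.0]]
```

View pics/top0.png

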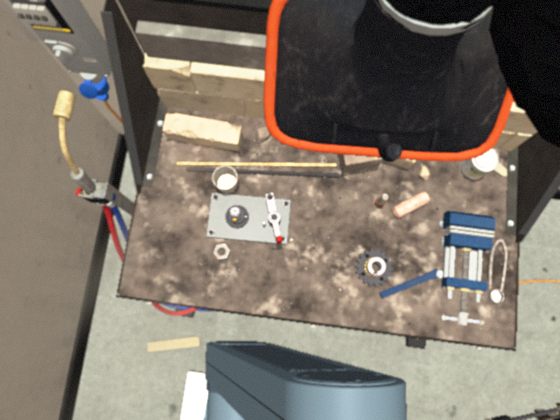

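View pics/side0.png

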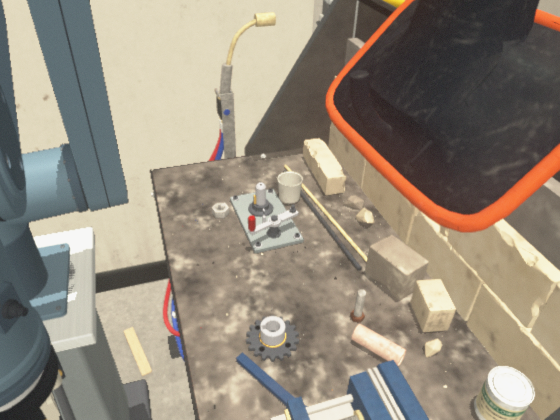

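Top view: sprocket boss at about (375,267), arbor at (236,213), red knob at (279,240), post near (273,215). The bolt stands at (381,200), the nut at (221,251) and the pot at (226,178), with an orange-rimmed hood overhead. Side view: boss (272,328), arbor top (260,188), knob (252,223).

```bash
cat > h.py <<'E'
import cv2,numpy as np
from workcell import r
def cam(n):
    c=r.camera_info(n);return np.array(c["camera_matrix"]),np.array(c["dist_coeffs"]),np.array(c["world_to_cam"])
def ray(c,p):
    K,D,T=c;u=cv2.undistortPoints(np.array([[p]],float),K,D)[0,0]
    return -T[:3,:3].T@T[:3,3],T[:3,:3].T@np.array([u[0],u[1],1])
def plane(c,p,z):
    o,d=ray(c,p);return o+d*(z-o[2])/d[2]
def tri(obs):
    A=np.zeros((3,3));b=np.zeros(3);L=[ray(c,p) for c,p in obs]
    for o,d in L:
        d=d/np.linalg.norm(d);M=np.eye(3)-np.outer(d,d);A+=M;b+=M@o
    x=np.linalg.solve(A,b);res=[np.linalg.norm(np.cross(x-o,d/np.linalg.norm(d))) for o,d in L]
    return np.round(x,4),np.round(res,4)
def proj(c,X):
    K,D,T=c;return cv2.projectPoints(np.atleast_2d(np.array(X,float)),T[:3,:3],T[:3,3],K,D)[0][:,0]
E
python3 - <<'E'
from h import *
t,s=cam("top"),cam("side")
print("boss",tri([(t,(375.5,266)),(s,(272,326))]),"arbor",tri([(t,(235,210)),(s,(261,186))]),"pot",plane(t,(226,180),.058),"nut",plane(t,(221,251),.02),"bolt",plane(t,(381,200),.05))
for n,c in(("top",t),("side",s)):
    hsv=cv2.cvtColor(cv2.imread(f"pics/{n}0.png"),cv2.COLOR_BGR2HSV)
    m=(((hsv[...,0]<6)|(hsv[...,0]>174))&(hsv[...,1]>150)&(hsv[...,2]>90)).astype(np.uint8)
    k,l,st,ce=cv2.connectedComponentsWithStats(m)
    print(n,[(st[i].tolist(),ce[i].round(1)) for i in range(1,k) if st[i,4]>20])
    m=((hsv[...,0]>3)&(hsv[...,0]<14)&(hsv[...,1]>200)&(hsv[...,2]>180)).astype(np.uint8)
    k,l,st,ce=cv2.connectedComponentsWithStats(m);i=1+st[1:,4].argmax()
    print("orange",st[i],n)
print("knob",tri([(t,(279,240)),(s,(252,222))]))
# hood corners: left-bottom corner in top (275,147)~ ; side nearest
print("hood",tri([(t,(390,157)),(s,(466,224))]),tri([(t,(272,140)),(s,(335,95))]),tri([(t,(500,145)),(s,(470,225))]))
E
```

```text
boss (array([ 0.46  , -0.2627,  0.0358]), array([0.0003, 0.0003])) arbor (array([0.5439, 0.0947, 0.0795]), array([0.0011, 0.0011])) pot [0.62226632 0.13095246 0.058     ] nut [0.44879176 0.12060538 0.02      ] bolt [ 0.62422158 -0.25899126  0.05      ]
top [([76, 189, 6, 6, 25], array([ 78., 191.])), ([103, 206, 16, 41, 205], array([110.2, 223.1])), ([276, 237, 7, 6, 29], array([278.8, 239.1])), ([182, 308, 13, 6, 25], array([188.4, 310.5]))]
orange [ 264    0  115  156 1527] top
side [([210, 143, 9, 18, 46], array([214.2, 152.8])), ([249, 216, 6, 14, 72], array([251.3, 222.2])), ([164, 283, 15, 53, 163], array([167.8, 311.4]))]
orange [544 163  16  15  48] side
knob (array([ 0.4885, -0.0206,  0.0743]), array([0.0013, 0.0013]))
hood (array([ 0.7365, -0.2709,  0.198 ]), array([0.0542, 0.0542])) (array([0.6557, 0.0118, 0.3228]), array([0.012, 0.012])) (array([ 0.6732, -0.4157,  0.3427]), array([0.0113, 0.0113]))
```

Run:
```python
from h import *
a=cv2.imread("pics/top0.png")[155:300,180:430];b=cv2.imread("pics/side0.png")[150:380,180:430]
w=cv2.imread("pics/wrist0.png")
a=cv2.resize(a,(400,232),interpolation=3);b=cv2.resize(b,(400,368),interpolation=3)
cv2.imwrite("pics/c1.png",np.hstack([np.vstack([a,b]),cv2.resize(w,(400,300)).repeat(1,0) if 0 else np.vstack([cv2.resize(w,(400,300)),np.zeros((300,400,3),np.uint8)])]))
```

```text
(no output)
```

View pics/c1.png

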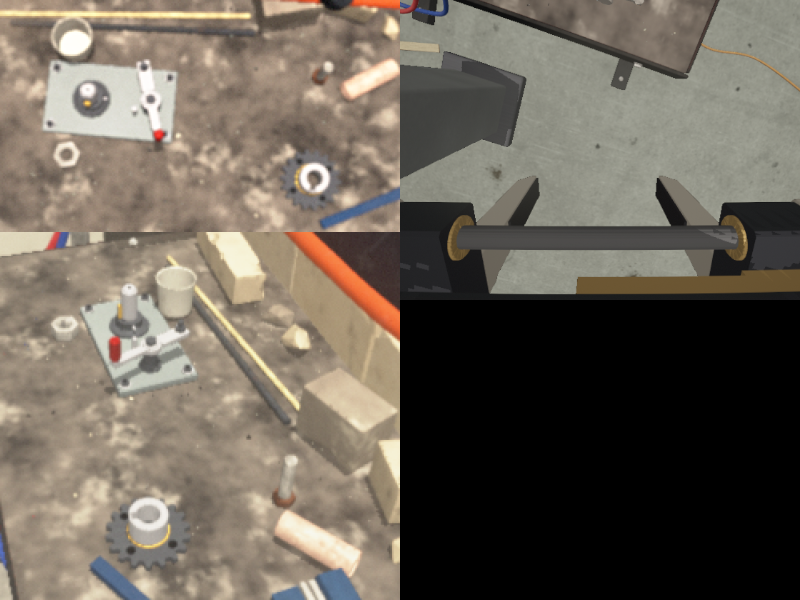

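Call:
apply_moves:
  offset:
    - [0.05,0.05,-0.007]
    - [0.05,0.05,-0.007]
    - [0.05,0.05,-0.007]
    - [0.05,0.05,-0.007]
    - [0.047,0.052,-0.007]
    - [0,0,0]
    - [0,0,0]
  rotation:
    - [0,0,0]
    - [0,0,0]
    - [0,0,0]
    - [0,0,0]
    - [0,0,0]
    - [0,0,0]
    - [0,0,0]

```text
t: 1.02
ee_pos: [0.3905, -0.3001, 0.2048]
tcp_rot: [0.0, 0.987, 0.16, -0.0]
contact_force: [-0.2, 0.0, -0.6]
width: 0.998
grip_force: 0.0
```

```bash
cat > snap.py <<'E'
import sys,pickle
from h import *
n=sys.argv[1];s=r.state();c=cam("wrist");i=r.read_camera("wrist")
cv2.imwrite(f"pics/{n}.png",i[:,:,::-1]);pickle.dump((c,s),open(f"pics/{n}.pkl","wb"));print(s["t"],s["ee_pos"],s["tcp_rot"],s["contact_force"])
E
python3 snap.py w1
```

```text
1.025 [ 0.39047534 -0.30013577  0.20475382] [ 1.33187093e-04  9.87134200e-01  1.59893645e-01 -2.76016304e-04] [-0.22087051  0.00264771 -0.6343363 ]
```

Call:
apply_moves:
  offset:
    - [0.01,0.06,0]
    - [0.01,0.06,0]
    - [0.01,0.06,0]
    - [0,0.06,0]
    - [0,0.06,0]
    - [0,0.04,0]
    - [0,0,0]
    - [0,0,0]
  rotation:
    - [0,0,0]
    - [0,0,0]
    - [0,0,0]
    - [0,0,0]
    - [0,0,0]
    - [0,0,0]
    - [0,0,0]
    - [0,0,0]

```text
t: 2.08
ee_pos: [0.4209, 0.0384, 0.2049]
tcp_rot: [0.0, 0.987, 0.158, 0.0]
contact_force: [-1.0, -0.1, -0.4]
width: 1.0
grip_force: 0.0
```

```bash
python3 snap.py w2
python3 - <<'E'
from h import *
a=cv2.imread("pics/w1.png");b=cv2.imread("pics/w2.png")
cv2.imwrite("pics/c2.png",np.hstack([a[:,80:480],b[:,80:480]]))
E
```

```text
2.075 [0.42090009 0.03837122 0.20494502] [4.04740939e-04 9.87369811e-01 1.58431941e-01 1.11942058e-04] [-1.02740482 -0.12366345 -0.41387971]
```

View pics/c2.png

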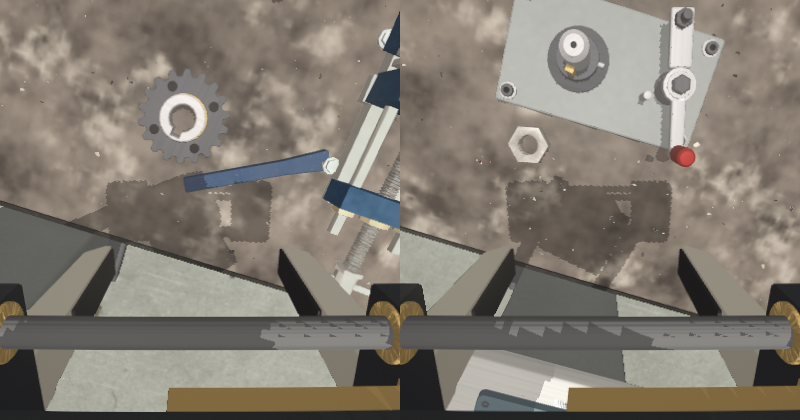

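w1 (left, true x = crop + 80): boss at about (263,118) with the keyway at its lower left, (257,133). w2 (right): arbor top at (253,44), brass key just below it at (250,70), post (361,84), knob (364,156).

Call:
apply_moves:
  offset:
    - [0.02,0.015,-0.02]
    - [0.02,0.015,-0.02]
    - [0.02,0.0,-0.01]
    - [0,0,0]
    - [0,0,0]
  rotation:
    - [0,0,0]
    - [0,0,0]
    - [0,0,0]
    - [0,0,0]
    - [0,0,0]

```text
t: 2.75
ee_pos: [0.4802, 0.0688, 0.1549]
tcp_rot: [-0.0, 0.987, 0.158, -0.0]
contact_force: [-0.1, -0.4, 0.1]
width: 1.001
grip_force: 0.0
```

```bash
python3 snap.py w3
python3 - <<'E'
from h import *
a=cv2.imread("pics/w3.png");w=cv2.imread("pics/w1.png")
cv2.imwrite("pics/c3.png",np.hstack([a[0:260,120:520],cv2.resize(w[50:180,190:340],(300,260),interpolation=3)]))
E
```

```text
2.75 [0.48016932 0.06876142 0.15492057] [-7.55842718e-06  9.87396502e-01  1.58265639e-01 -3.66892520e-04] [-0.0736335  -0.35278039  0.09044628]
```

View pics/c3.png

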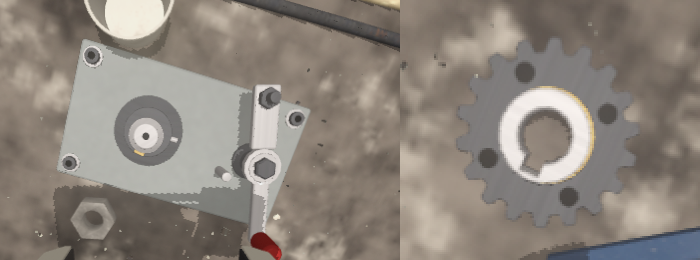

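Run:
```python
from h import *
import pickle
L=lambda n:(pickle.load(open(f"pics/{n}.pkl","rb"))[0],cv2.imread(f"pics/{n}.png"))
c1,i1=L("w1");c2,i2=L("w2");c3,i3=L("w3");t,s=cam("top"),cam("side")
def comps(m,amin=8):
    k,l,st,ce=cv2.connectedComponentsWithStats(m.astype(np.uint8));return [(st[i].tolist(),ce[i].round(2).tolist()) for i in range(1,k) if st[i,4]>=amin]
for n,i,c in(("w2",i2,c2),("w3",i3,c3)):
    h=cv2.cvtColor(i,cv2.COLOR_BGR2HSV);H,S,V=h[...,0],h[...,1],h[...,2]
    m=(H>15)&(H<32)&(S>110)&(V>90);m[190:]=0;print(n,"brass",comps(m))
    m=((H<6)|(H>174))&(S>130)&(V>70);print("red",comps(m,40))
    m=(V>170)&(S<40);m[220:]=0;print("bright",comps(m,30))
h=cv2.cvtColor(i1,cv2.COLOR_BGR2HSV);m=(h[...,2]>170)&(h[...,1]<60);m[170:]=0;m[:,:200]=0;m[:,320:]=0
cs,_=cv2.findContours(m.astype(np.uint8),cv2.RETR_CCOMP,cv2.CHAIN_APPROX_NONE)
for q in cs:
    if len(q)>20: print("boss c",cv2.minEnclosingCircle(q),len(q), cv2.fitEllipse(q))
for p in((203,39),(178,171),(430,108)): print("corner",plane(c3,p,.012).round(4))
print("arbor",tri([(c2,(253.5,43.5)),(c3,(265.5,136))]),plane(c3,(265.5,136),.084),plane(c2,(253.5,43.5),.084))
print("post",tri([(c2,(361,84)),(c3,(384.5,168))]))
print("knob",tri([(t,(279,239)),(s,(251.5,221)),(c2,(364,157))]))
```

```text
w2 brass []
red [([356, 148, 19, 19, 278], [365.08, 156.99])]
bright [([138, 1, 19, 23, 216], [146.05, 11.55]), ([156, 0, 192, 146, 15432], [263.2, 63.42]), ([343, 7, 61, 141, 4014], [367.94, 77.11]), ([449, 11, 18, 30, 317], [457.33, 25.26]), ([414, 15, 9, 9, 43], [418.35, 19.51]), ([239, 29, 30, 33, 727], [253.68, 44.91]), ([24, 33, 7, 6, 32], [26.53, 35.44]), ([197, 106, 23, 10, 135], [206.7, 111.5]), ([188, 126, 40, 37, 760], [207.59, 144.16]), ([372, 152, 12, 21, 106], [378.46, 163.16]), ([405, 166, 8, 7, 33], [408.12, 168.45]), ([55, 174, 12, 9, 45], [61.27, 177.18]), ([390, 174, 48, 32, 437], [413.39, 186.82]), ([491, 187, 32, 19, 245], [509.57, 197.85]), ([353, 191, 9, 9, 38], [356.45, 195.29]), ([430, 194, 13, 13, 82], [435.56, 199.3])]
w3 brass []
red [([371, 232, 31, 29, 438], [385.86, 244.66])]
bright [([116, 0, 17, 7, 67], [122.85, 2.37]), ([204, 0, 90, 40, 2295], [252.01, 17.2]), ([350, 2, 16, 12, 109], [356.76, 7.72]), ([319, 7, 31, 23, 297], [336.2, 18.34]), ([130, 30, 12, 7, 42], [135.14, 32.45]), ([178, 40, 190, 154, 16354], [270.35, 124.58]), ([136, 69, 16, 19, 158
[... 950 characters left out ...]
.65789794921875, 120.02631378173828), 18.16924476623535) 93 ((261.2757568359375, 119.12870025634766), (27.25876808166504, 34.750816345214844), 22.77631378173828)
boss c ((231.87892150878906, 71.0426025390625), 17.59197235107422) 90 ((233.46060180664062, 68.75736999511719), (18.589553833007812, 33.74033737182617), 70.63655853271484)
corner [0.5941 0.1707 0.012 ]
corner [0.4803 0.1646 0.012 ]
corner [ 0.6036 -0.0317  0.012 ]
arbor (array([0.5404, 0.0966, 0.087 ]), array([0.0001, 0.0001])) [0.54011381 0.09673453 0.084     ] [0.54094565 0.0968142  0.084     ]
post (array([0.5443, 0.0018, 0.0567]), array([0.0001, 0.0001]))
knob (array([ 0.4884, -0.0197,  0.0767]), array([0.0009, 0.0005, 0.0015]))
```

Run:
```python
from h import *
import pickle
L=lambda n:(pickle.load(open(f"pics/{n}.pkl","rb"))[0],cv2.imread(f"pics/{n}.png").astype(float))
c1,i1=L("w1");c2,i2=L("w2");c3,i3=L("w3")
top=cam("top");it=cv2.imread("pics/top0.png").astype(float)
def ring(c,i,o,z,rs,f):
    a=np.radians(np.arange(0,360,4));v=0
    for q in rs:
        p=proj(c,np.c_[o[0]+q*np.cos(a),o[1]+q*np.sin(a),0*a+z]).astype(np.float32)
        v=v+cv2.remap(f(i).astype(np.float32),p[:,0].copy(),p[:,1].copy(),1).ravel()
    return np.degrees(a),v/len(rs)
b=plane(c1,(262,117.2),.038);print("boss wrist",b.round(4),"with top",tri([(c1,(262,117.2)),(top,(375.5,266)),(cam("side"),(272,326))]))
a,v=ring(c1,i1,b,.038,[.0145,.016,.0175],lambda i:i.sum(2)/3);k=v<140
print("keyway dark",list(zip(a[k],v[k].round())))
w=np.clip(200-v,0,None)*k;print("deg",np.degrees(np.angle((w*np.exp(1j*np.radians(a))).sum())))
for n,c,i in(("w2",c2,i2),("w3",c3,i3)):
    a,v=ring(c,i,(.5403,.0967),.054,[.0135,.0145,.0155],lambda i:i[...,2]-i[...,0])
    k=v>v.max()*.4;print(n,list(zip(a[k],v[k].round())),np.degrees(np.angle((v*k*np.exp(1j*np.radians(a))).sum())))
    m=np.argwhere((i[...,2]-i[...,0]>60)&(np.hypot(*(np.indices(i.shape[:2])-np.array([140 if n=="w3" else 55,262])[:,None,None]))<40))
    print(len(m),m.mean(0)[::-1]);p=plane(c,m.mean(0)[::-1],.054);d=p-[.5403,.0967,.054];print(d.round(4),np.degrees(np.arctan2(d[1],d[0])))
```

```text
boss wrist [ 0.4596 -0.2624  0.038 ] with top (array([ 0.4598, -0.2626,  0.0358]), array([0.0004, 0.0005, 0.0002]))
keyway dark [(np.float64(160.0), np.float32(122.0)), (np.float64(164.0), np.float32(129.0)), (np.float64(168.0), np.float32(133.0)), (np.float64(172.0), np.float32(133.0)), (np.float64(176.0), np.float32(134.0)), (np.float64(180.0), np.float32(132.0)), (np.float64(184.0), np.float32(133.0)), (np.float64(188.0), np.float32(138.0))]
deg 173.5123018004543
w2 [(np.float64(160.0), np.float32(77.0)), (np.float64(164.0), np.float32(89.0)), (np.float64(168.0), np.float32(93.0)), (np.float64(172.0), np.float32(95.0)), (np.float64(176.0), np.float32(94.0)), (np.float64(180.0), np.float32(95.0)), (np.float64(184.0), np.float32(93.0)), (np.float64(188.0), np.float32(82.0)), (np.float64(192.00000000000003), np.float32(45.0))] 175.23561204305793
58 [249.10344828  68.74137931]
[-0.0146  0.0015 -0.    ] 174.19491315473962
w3 [(np.float64(160.0), np.float32(27.0)), (np.float64(164.0), np.float32(37.0)), (np.float64(168.0), np.float32(40.0)), (np.float64(172.0), np.float32(42.0)), (np.float64(176.0), np.float32(40.0)), (np.float64(180.0), np.float32(43.0)), (np.float64(184.0), np.float32(42.0)), (np.float64(188.0), np.float32(32.0))] 174.4043296085579
29 [258.65517241 152.51724138]
[-0.0157  0.0016 -0.    ] 174.08427743551107
```

Call:
apply_moves:
  offset:
    - [-0.003,-0.055,0]
    - [-0.003,-0.055,0]
    - [-0.003,-0.055,0]
    - [-0.003,-0.055,0]
    - [-0.003,-0.055,0]
    - [-0.0055,-0.0563,0]
    - [0,0,-0.03]
    - [0,0,-0.04]
    - [0,0,-0.03]
    - [0,0,0]
  rotation:
    - [0,0,0]
    - [0,0,0]
    - [0,0,0]
    - [0,0,0]
    - [0,0,0]
    - [0,0,0]
    - [0,0,0]
    - [0,0,0]
    - [0,0,0]
    - [0,0,0]

```text
t: 4.05
ee_pos: [0.4582, -0.2604, 0.0536]
tcp_rot: [-0.002, 0.987, 0.159, -0.001]
contact_force: [0.1, -0.6, 0.1]
width: 1.002
grip_force: 0.0
```

Call:
apply_moves:
  offset:
    - [0,0,-0.01]
    - [0,0,-0.01]
    - [0,0,-0.006]
    - [0,0,0]
    - [0,0,0]
  rotation:
    - [0,0,0]
    - [0,0,0]
    - [0,0,0]
    - [0,0,0]
    - [0,0,0]

```text
t: 4.68
ee_pos: [0.4602, -0.2615, 0.029]
tcp_rot: [0.0, 0.987, 0.159, 0.0]
contact_force: [0.3, 0.1, 0.4]
width: 1.002
grip_force: 0.0
```

Call:
apply_moves:
  offset:
    - [0,0,0]
    - [0,0,0]
    - [0,0,0]
    - [0,0,0]
    - [0,0,0]
    - [0,0,0]
    - [0,0,0]
    - [0,0,0]
  rotation:
    - [0,0,0]
    - [0,0,0]
    - [0,0,0]
    - [0,0,0]
    - [0,0,0]
    - [0,0,0]
    - [0,0,0]
    - [0,0,0]
  hand: 1
  squeeze: 30

```text
t: 5.68
ee_pos: [0.4602, -0.2617, 0.0289]
tcp_rot: [0.0, 0.987, 0.159, 0.0]
contact_force: [0.7, -3.0, -2.5]
width: 0.471
grip_force: 30.0
```

Call:
apply_moves:
  offset:
    - [0,0,0.005]
    - [0,0,0.015]
    - [0,0,0.035]
    - [0,0,0.04]
    - [0,0,0.03]
    - [0,0,0]
    - [0,0,0]
    - [0,0,0]
  rotation:
    - [0,0,0]
    - [0,0,0]
    - [0,0,0]
    - [0,0,0]
    - [0,0,0]
    - [0,0,0]
    - [0,0,0]
    - [0,0,0]

```text
t: 6.68
ee_pos: [0.459, -0.2605, 0.1521]
tcp_rot: [-0.001, 0.987, 0.159, -0.001]
contact_force: [-0.3, 0.4, -6.2]
width: 0.469
grip_force: 30.0
```

```bash
python3 snap.py w4
python3 - <<'E'
from h import *
i=r.read_camera("top")[:,:,::-1];s=r.read_camera("side")[:,:,::-1];w=cv2.imread("pics/w4.png")
cv2.imwrite("pics/c4.png",np.hstack([w[120:,80:480],np.vstack([cv2.resize(i[220:320,320:440],(360,300),interpolation=3)])]))
E
```

```text
6.675 [ 0.45902245 -0.26048377  0.15205312] [-0.00142728  0.98725079  0.15916192 -0.0011513 ] [-0.33554583  0.35067739 -6.16711844]
```

View pics/c4.png

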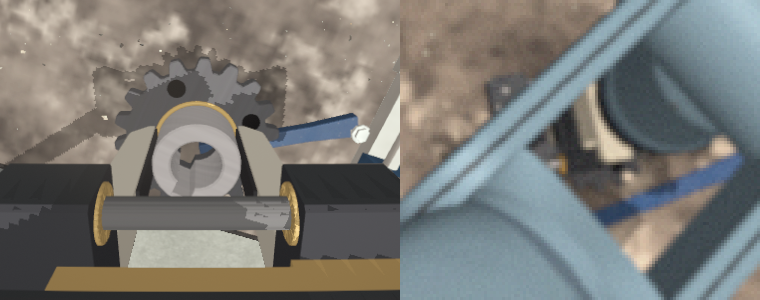

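Run:
```python
from h import *
import pickle
c,s=pickle.load(open("pics/w4.pkl","rb"));i=cv2.imread("pics/w4.png")
e=s["ee_pos"];h=cv2.cvtColor(i,cv2.COLOR_BGR2HSV)
z=e[2]+.0091
p=plane(c,(276,277.5),z);print("centre guess off TCP",(p-e).round(4))
a=np.radians(np.arange(0,360,3))
# radial grey profile: bore edge (12.8) and boss edge (22): print ring means
g=i.mean(2).astype(np.float32)
for q in(.0115,.0122,.0135,.016,.0205,.0215,.0225,.024):
    P=proj(c,np.c_[e[0]-.0007+q*np.cos(a),e[1]-.0002+q*np.sin(a),0*a+z]).astype(np.float32)
    v=cv2.remap(g,P[:,0].copy(),P[:,1].copy(),1).ravel();print(q,v[::4].astype(int).tolist())
q=proj(c,np.c_[e[0]-.0007+.022*np.cos(a),e[1]-.0002+.022*np.sin(a),0*a+z]);b=proj(c,np.c_[e[0]-.0007+.0128*np.cos(a),e[1]-.0002+.0128*np.sin(a),0*a+z])
print(q.min(0),q.max(0));o=i.copy()
cv2.polylines(o,[np.int32(q*8)],True,(0,255,0),1,shift=3);cv2.polylines(o,[np.int32(b*8)],True,(0,0,255),1,shift=3)
cv2.imwrite("pics/c5.png",cv2.resize(o[200:340,200:350],(600,560),interpolation=0))
```

```text
centre guess off TCP [0.0028 0.0017 0.0091]
0.0115 [78, 64, 104, 105, 103, 106, 117, 126, 128, 127, 129, 131, 135, 134, 134, 125, 132, 136, 137, 135, 132, 129, 132, 125, 121, 124, 128, 132, 70, 81]
0.0122 [114, 97, 105, 106, 102, 94, 123, 126, 128, 125, 129, 128, 131, 134, 135, 128, 133, 137, 137, 141, 141, 141, 150, 148, 143, 149, 149, 151, 137, 132]
0.0135 [178, 176, 175, 173, 169, 158, 157, 149, 147, 149, 146, 145, 151, 135, 135, 133, 150, 166, 169, 172, 170, 170, 171, 171, 171, 177, 175, 176, 177, 178]
0.016 [181, 180, 178, 176, 176, 176, 175, 178, 176, 178, 175, 176, 179, 139, 138, 138, 175, 178, 176, 175, 176, 177, 178, 174, 179, 176, 177, 179, 180, 181]
0.0205 [172, 172, 174, 176, 174, 177, 173, 177, 176, 176, 176, 178, 177, 175, 129, 78, 81, 82, 78, 118, 176, 175, 173, 166, 162, 167, 170, 169, 170, 171]
0.0215 [148, 153, 159, 171, 166, 168, 166, 170, 169, 171, 175, 177, 176, 176, 73, 81, 92, 92, 82, 74, 147, 132, 117, 99, 53, 67, 92, 136, 142, 148]
0.0225 [139, 138, 138, 139, 137, 136, 141, 136, 125, 107, 130, 146, 141, 145, 78, 92, 93, 93, 92, 78, 148, 85, 85, 33, 33, 36, 37, 89, 133, 138]
0.024 [138, 140, 139, 138, 139, 133, 97, 51, 50, 46, 42, 86, 89, 78, 84, 92, 95, 95, 91, 86, 120, 86, 63, 33, 38, 68, 76, 39, 131, 136]
[232.58235761 242.93730251] [322.26652072 322.88994466]
```

View pics/c5.png

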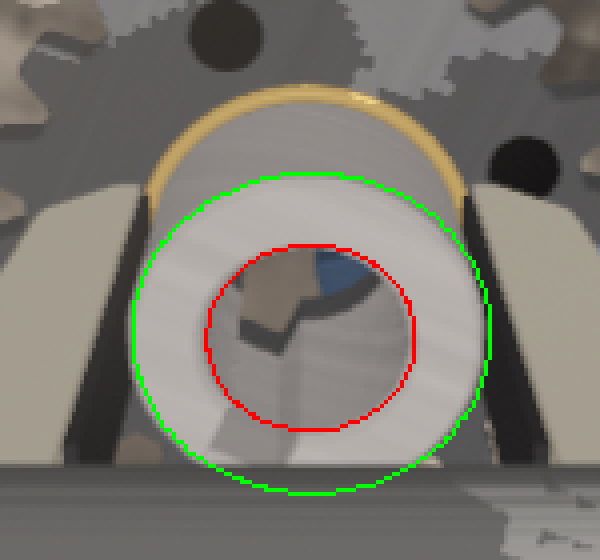

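The overlay matches the boss and bore to well under 1 mm. The keyway sits at about 170–173°, close to the key at about 174.5°.

Call:
apply_moves:
  offset:
    - [0.008,0.036,0]
    - [0.012,0.052,0]
    - [0.012,0.052,0]
    - [0.012,0.052,0]
    - [0.012,0.052,0]
    - [0.012,0.052,0]
    - [0.008,0.036,0]
    - [0.005,0.024,0]
    - [0,0,0]
    - [0,0,0]
  rotation:
    - [0,0,0.01]
    - [0,0,0.01]
    - [0,0,0.01]
    - [0,0,0]
    - [0,0,0]
    - [0,0,0]
    - [0,0,0]
    - [0,0,0]
    - [0,0,0]
    - [0,0,0]

```text
t: 8.07
ee_pos: [0.5407, 0.0942, 0.1533]
tcp_rot: [0.0, 0.985, 0.174, -0.001]
contact_force: [-0.8, -0.3, -5.9]
width: 0.469
grip_force: 30.0
```

Call:
apply_moves:
  offset:
    - [0,0,-0.01]
    - [0,0,-0.01]
    - [0,0,-0.01]
    - [0,0,0]
    - [0,0,0]
  rotation:
    - [0,0,0]
    - [0,0,0]
    - [0,0,0]
    - [0,0,0]
    - [0,0,0]

```text
t: 8.7
ee_pos: [0.5412, 0.0946, 0.1238]
tcp_rot: [0.0, 0.985, 0.174, 0.0]
contact_force: [-0.6, 0.7, -5.3]
width: 0.471
grip_force: 30.0
```

Call:
apply_moves:
  offset:
    - [0,0.0022,0]
    - [0,0,-0.004]
    - [0,0,-0.004]
    - [0,0,-0.002]
    - [0,0,-0.002]
    - [0,0,0]
  rotation:
    - [0,0,0]
    - [0,0,0]
    - [0,0,0]
    - [0,0,0]
    - [0,0,0]
    - [0,0,0]

```text
t: 9.45
ee_pos: [0.5409, 0.0968, 0.1116]
tcp_rot: [-0.0, 0.985, 0.174, -0.0]
contact_force: [-0.4, 1.1, -6.1]
width: 0.468
grip_force: 30.0
```

Call:
apply_moves:
  offset:
    - [0,0,-0.002]
    - [0,0,-0.001]
    - [0,0,-0.001]
    - [0,0,0]
  rotation:
    - [0,0,0]
    - [0,0,0]
    - [0,0,0]
    - [0,0,0]

```text
t: 9.95
ee_pos: [0.541, 0.0968, 0.1077]
tcp_rot: [-0.0, 0.985, 0.174, -0.0]
contact_force: [-0.8, 0.5, -5.7]
width: 0.47
grip_force: 30.0
```

Call:
apply_moves:
  offset:
    - [0,0,-0.002]
    - [0,0,-0.002]
    - [0,0,-0.002]
    - [0,0,-0.002]
    - [0,0,0]
  rotation:
    - [0,0,0]
    - [0,0,0]
    - [0,0,0]
    - [0,0,0]
    - [0,0,0]

```text
t: 10.58
ee_pos: [0.541, 0.0968, 0.0996]
tcp_rot: [-0.0, 0.985, 0.174, -0.0]
contact_force: [-0.8, 0.5, -6.2]
width: 0.468
grip_force: 30.0
```

Call:
apply_moves:
  offset:
    - [0,0,-0.003]
    - [0,0,-0.003]
    - [0,0,-0.003]
    - [0,0,-0.003]
    - [0,0,0]
  rotation:
    - [0,0,0]
    - [0,0,0]
    - [0,0,0]
    - [0,0,0]
    - [0,0,0]

```text
t: 11.2
ee_pos: [0.541, 0.0968, 0.0875]
tcp_rot: [-0.0, 0.985, 0.174, -0.0]
contact_force: [0.1, 0.8, -6.7]
width: 0.474
grip_force: 30.0
```

Call:
apply_moves:
  offset:
    - [0,0,-0.001]
    - [0,0,-0.001]
    - [0,0,-0.001]
    - [0,0,-0.0005]
    - [0,0,-0.0005]
    - [0,0,0]
  rotation:
    - [0,0,0]
    - [0,0,0]
    - [0,0,0]
    - [0,0,0]
    - [0,0,0]
    - [0,0,0]

```text
t: 11.95
ee_pos: [0.541, 0.0968, 0.0838]
tcp_rot: [-0.0, 0.985, 0.174, -0.0]
contact_force: [0.7, -0.6, -5.4]
width: 0.469
grip_force: 30.0
```

Call:
apply_moves:
  offset:
    - [0,0,-0.0005]
    - [0,0,-0.0005]
    - [0,0,-0.0003]
    - [0,0,0]
  rotation:
    - [0,0,0]
    - [0,0,0]
    - [0,0,0]
    - [0,0,0]

```text
t: 12.45
ee_pos: [0.5411, 0.0968, 0.0825]
tcp_rot: [-0.0, 0.985, 0.174, 0.0]
contact_force: [-0.4, -1.1, -6.6]
width: 0.467
grip_force: 30.0
```

Call:
apply_moves:
  offset:
    - [0,0,-0.0005]
    - [0,0,-0.0005]
    - [0,0,0]
  rotation:
    - [0,0,0]
    - [0,0,0]
    - [0,0,0]

```text
t: 12.82
ee_pos: [0.5411, 0.0968, 0.0815]
tcp_rot: [0.0, 0.985, 0.174, 0.0]
contact_force: [0.3, -0.5, -6.4]
width: 0.471
grip_force: 30.0
```

Call:
apply_moves:
  offset:
    - [0,0,-0.0005]
    - [0,0,-0.0005]
    - [0,0,0]
  rotation:
    - [0,0,0]
    - [0,0,0]
    - [0,0,0]

```text
t: 13.2
ee_pos: [0.541, 0.0968, 0.0805]
tcp_rot: [0.0, 0.985, 0.174, -0.0]
contact_force: [-0.4, 0.4, -4.9]
width: 0.468
grip_force: 30.0
```

Call:
apply_moves:
  offset:
    - [0,0,-0.0005]
    - [0,0,-0.0005]
    - [0,0,-0.0005]
    - [0,0,0]
  rotation:
    - [0,0,0]
    - [0,0,0]
    - [0,0,0]
    - [0,0,0]

```text
t: 13.7
ee_pos: [0.541, 0.0969, 0.079]
tcp_rot: [-0.0, 0.985, 0.174, -0.0]
contact_force: [-0.1, 0.9, -5.7]
width: 0.471
grip_force: 30.0
```

Call:
apply_moves:
  offset:
    - [0,0,-0.0008]
    - [0,0,-0.0008]
    - [0,0,-0.0008]
    - [0,0,0]
  rotation:
    - [0,0,0]
    - [0,0,0]
    - [0,0,0]
    - [0,0,0]

```text
t: 14.2
ee_pos: [0.541, 0.0968, 0.0765]
tcp_rot: [-0.0, 0.985, 0.174, -0.0]
contact_force: [1.3, 0.5, -6.2]
width: 0.472
grip_force: 30.0
```

```bash
python3 -c "
from workcell import r
s=r.state();print(s['contact_force'],s['wrist_torque'],s['ee_pos'])"
```

```text
[ 1.25387248  0.45074495 -6.19472055] [ 0.01445309 -0.09824395 -0.01430214] [0.54103439 0.09684728 0.07651472]
```

Call:
apply_moves:
  offset:
    - [0,0,-0.001]
    - [0,0,-0.001]
    - [0,0,-0.001]
    - [0,0,-0.001]
    - [0,0,-0.001]
    - [0,0,-0.001]
    - [0,0,0]
  rotation:
    - [0,0,0]
    - [0,0,0]
    - [0,0,0]
    - [0,0,0]
    - [0,0,0]
    - [0,0,0]
    - [0,0,0]

```text
t: 15.08
ee_pos: [0.541, 0.0968, 0.0705]
tcp_rot: [-0.0, 0.985, 0.174, -0.0]
contact_force: [0.3, 0.2, -5.3]
width: 0.469
grip_force: 30.0
```

Call:
apply_moves:
  offset:
    - [0,0,-0.001]
    - [0,0,-0.001]
    - [0,0,-0.001]
    - [0,0,-0.001]
    - [0,0,-0.001]
    - [0,0,-0.001]
    - [0,0,0]
  rotation:
    - [0,0,0]
    - [0,0,0]
    - [0,0,0]
    - [0,0,0]
    - [0,0,0]
    - [0,0,0]
    - [0,0,0]

```text
t: 15.95
ee_pos: [0.541, 0.0969, 0.0645]
tcp_rot: [0.0, 0.985, 0.174, -0.0]
contact_force: [0.3, -0.3, -6.1]
width: 0.467
grip_force: 30.0
```

Underside now ≈35.6 mm; creep to the seat.

Call:
apply_moves:
  offset:
    - [0,0,-0.0006]
    - [0,0,-0.0006]
    - [0,0,-0.0006]
    - [0,0,-0.0006]
    - [0,0,0]
  rotation:
    - [0,0,0]
    - [0,0,0]
    - [0,0,0]
    - [0,0,0]
    - [0,0,0]

```text
t: 16.58
ee_pos: [0.541, 0.0968, 0.0621]
tcp_rot: [0.0, 0.985, 0.174, -0.0]
contact_force: [0.5, -0.5, -6.0]
width: 0.474
grip_force: 30.0
```

Call:
apply_moves:
  offset:
    - [0,0,-0.0004]
    - [0,0,-0.0004]
    - [0,0,0]
  rotation:
    - [0,0,0]
    - [0,0,0]
    - [0,0,0]

```text
t: 16.95
ee_pos: [0.541, 0.0968, 0.0614]
tcp_rot: [0.0, 0.985, 0.174, -0.0]
contact_force: [0.3, 0.1, -4.5]
width: 0.468
grip_force: 30.0
```

Call:
apply_moves:
  offset:
    - [0,0,-0.0003]
    - [0,0,-0.0003]
    - [0,0,0]
  rotation:
    - [0,0,0]
    - [0,0,0]
    - [0,0,0]

```text
t: 17.32
ee_pos: [0.541, 0.0968, 0.0609]
tcp_rot: [-0.0, 0.985, 0.174, 0.0]
contact_force: [-0.0, -0.1, -5.7]
width: 0.471
grip_force: 30.0
```

Call:
apply_moves:
  offset:
    - [0,0,-0.0003]
    - [0,0,0]
  rotation:
    - [0,0,0]
    - [0,0,0]

```text
t: 17.58
ee_pos: [0.5411, 0.0968, 0.0609]
tcp_rot: [0.0, 0.985, 0.174, 0.0]
contact_force: [-2.1, -0.2, -1.0]
width: 0.467
grip_force: 30.0
```

Call:
apply_moves:
  offset:
    - [0,0,-0.0003]
    - [0,0,0]
  rotation:
    - [0,0,0]
    - [0,0,0]

```text
t: 17.82
ee_pos: [0.5411, 0.0968, 0.0608]
tcp_rot: [0.0, 0.985, 0.174, 0.0]
contact_force: [-3.7, 0.3, 5.6]
width: 0.469
grip_force: 30.0
```

Call:
apply_moves:
  offset:
    - [0,0,0]
    - [0,0,0]
    - [0,0,0]
  rotation:
    - [0,0,0]
    - [0,0,0]
    - [0,0,0]
  hand: 0.5
  squeeze: 3

```text
t: 18.2
ee_pos: [0.5414, 0.097, 0.0604]
tcp_rot: [-0.0, 0.985, 0.174, 0.0]
contact_force: [-1.0, 1.2, 4.4]
width: 0.472
grip_force: 3.0
```

Call:
apply_moves:
  offset:
    - [0,0,0]
    - [0,0,0]
    - [0,0,0]
  rotation:
    - [0,0,0]
    - [0,0,0]
    - [0,0,0]
  hand: -0.3

```text
t: 18.58
ee_pos: [0.5411, 0.0967, 0.06]
tcp_rot: [0.0, 0.985, 0.174, -0.0]
contact_force: [-0.5, -0.5, -0.7]
width: 0.645
grip_force: 0.0
```

Call:
apply_moves:
  offset:
    - [0,0,0.01]
    - [0,0,0.03]
    - [0,0,0.05]
    - [-0.03,-0.03,0.02]
    - [-0.03,-0.03,0]
    - [0,-0.02,0]
    - [0,0,0]
    - [0,0,0]
  rotation:
    - [0,0,0]
    - [0,0,0]
    - [0,0,0]
    - [0,0,0]
    - [0,0,0]
    - [0,0,0]
    - [0,0,0]
    - [0,0,0]

```text
t: 19.58
ee_pos: [0.4814, 0.0173, 0.1705]
tcp_rot: [-0.0, 0.985, 0.174, 0.0]
contact_force: [-0.1, -0.0, -0.4]
width: 0.651
grip_force: 0.0
```

```bash
python3 snap.py w5; cp pics/w5.png pics/v5.png
```

```text
19.575 [0.48137847 0.01726502 0.17054787] [-1.16021536e-04  9.84768582e-01  1.73869842e-01  3.22664797e-04] [-0.1340012  -0.02989149 -0.41270279]
```

View pics/v5.png

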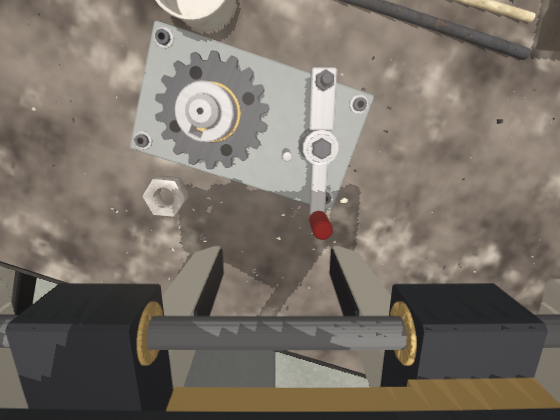

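The sprocket sits on the arbor with the brass key visible in its keyway at about (200,131). The post is at (321,148), and the red knob is at about (320,219) for its top and (322,232) for its side.

Run:
```python
from h import *
import pickle
c,s=pickle.load(open("pics/w5.pkl","rb"));i=cv2.imread("pics/w5.png");h=cv2.cvtColor(i,cv2.COLOR_BGR2HSV);H,S,V=cv2.split(h)
m=((((H<6)|(H>174))&(S>130)&(V>60))*255).astype(np.uint8);ys,xs=np.nonzero(m);print(xs.min(),xs.max(),ys.min(),ys.max(),xs.mean(),ys.mean())
kn=plane(c,(xs.mean(),ys.mean()),.074);kt=plane(c,(318.5,219),.088);print("knob",kn.round(4),kt.round(4))
P=np.array([.5403+.095*np.sin(.05),.0967-.095*np.cos(.05)]);print("post",P,plane(c,(321.5,149),.06).round(4))
for k in(kn,kt): d=k[:2]-P;print(np.hypot(*d),np.degrees(np.arctan2(d[1],d[0])))
# predicted boss top vs seen, sprocket home check
print(proj(c,[[.5403,.0967,.084],[.5403,.0967,.070]]))
```

```text
310 332 211 239 320.34315789473686 225.24
knob [ 0.4874 -0.018   0.074 ] [ 0.4954 -0.0112  0.088 ]
post [0.54504802 0.00181873] [0.5437 0.002  0.06  ]
0.060954856364407395 -160.97741356199032
0.051313422747629345 -165.24641274925838
[[199.91271107 110.46433876]
 [204.18579389 110.78868698]]
```

Call:
apply_moves:
  offset:
    - [0.004,-0.018,0]
    - [0.003,-0.0175,0]
    - [0,0,0]
    - [0,0,-0.03]
    - [0,0,-0.03]
    - [0,0,-0.02]
    - [0,0,-0.011]
    - [0,0,0]
    - [0,0,0]
  rotation:
    - [0,0,0]
    - [0,0,0]
    - [0,0,0]
    - [0,0,0]
    - [0,0,0]
    - [0,0,0]
    - [0,0,0]
    - [0,0,0]
    - [0,0,0]

```text
t: 20.75
ee_pos: [0.4887, -0.0188, 0.08]
tcp_rot: [0.0, 0.985, 0.174, 0.001]
contact_force: [0.8, 0.9, 1.4]
width: 0.649
grip_force: 0.0
```

Call:
apply_moves:
  offset:
    - [0,0,0]
    - [0,0,0]
    - [0,0,0]
    - [0,0,0]
    - [0,0,0]
    - [0,0,0]
  rotation:
    - [0,0,0]
    - [0,0,0]
    - [0,0,0]
    - [0,0,0]
    - [0,0,0]
    - [0,0,0]
  hand: 1
  squeeze: 10

```text
t: 21.5
ee_pos: [0.488, -0.0187, 0.0792]
tcp_rot: [-0.0, 0.985, 0.174, -0.0]
contact_force: [-0.0, -0.4, -0.0]
width: 0.167
grip_force: 10.0
```

Call:
apply_moves:
  offset:
    - [0.0016,-0.0038,0]
    - [0.0016,-0.0039,0]
    - [0.0044,-0.0072,0]
    - [0.0052,-0.0065,0]
    - [0.0061,-0.0057,0]
    - [0,0,0]
  rotation:
    - [0,0,0]
    - [0,0,0]
    - [0,0,0]
    - [0,0,0]
    - [0,0,0]
    - [0,0,0]

```text
t: 22.25
ee_pos: [0.5082, -0.047, 0.0792]
tcp_rot: [0.001, 0.985, 0.174, 0.001]
contact_force: [0.3, -1.3, -1.0]
width: 0.169
grip_force: 10.0
```

Call:
apply_moves:
  offset:
    - [0.0069,-0.0048,0]
    - [0.0075,-0.0038,0]
    - [0.0079,-0.0028,0]
    - [0.0082,-0.0016,0]
    - [0.004,-0.0003,0]
    - [0,0,0]
  rotation:
    - [0,0,0]
    - [0,0,0]
    - [0,0,0]
    - [0,0,0]
    - [0,0,0]
    - [0,0,0]

```text
t: 23.0
ee_pos: [0.5424, -0.0591, 0.0792]
tcp_rot: [0.0, 0.985, 0.174, 0.001]
contact_force: [0.1, 1.6, -0.3]
width: 0.169
grip_force: 10.0
```

Call:
apply_moves:
  offset:
    - [0.002,0.0,0]
    - [0.002,0.0,0]
    - [0.001,0,0]
    - [0,0,0]
  rotation:
    - [0,0,0]
    - [0,0,0]
    - [0,0,0]
    - [0,0,0]

```text
t: 23.5
ee_pos: [0.5463, -0.0589, 0.0792]
tcp_rot: [-0.0, 0.985, 0.174, -0.0]
contact_force: [-4.2, 2.8, 2.3]
width: 0.17
grip_force: 10.0
```

Call:
apply_moves:
  offset:
    - [0.0008,0.0001,0]
    - [0.0008,0.0001,0]
    - [0,0,0]
  rotation:
    - [0,0,0]
    - [0,0,0]
    - [0,0,0]

```text
t: 23.88
ee_pos: [0.5465, -0.0589, 0.0791]
tcp_rot: [-0.0, 0.985, 0.174, -0.002]
contact_force: [-8.0, 2.4, 5.5]
width: 0.165
grip_force: 10.0
```

Call:
apply_moves:
  offset:
    - [-0.0005,0,0]
    - [0,0,0]
    - [0,0,0]
    - [0,0,0]
  rotation:
    - [0,0,0]
    - [0,0,0]
    - [0,0,0]
    - [0,0,0]
  hand: -0.1
  squeeze: 3

```text
t: 24.38
ee_pos: [0.5479, -0.059, 0.0793]
tcp_rot: [0.0, 0.985, 0.174, 0.0]
contact_force: [-0.2, -0.5, -0.4]
width: 0.529
grip_force: 0.0
```

Call:
apply_moves:
  offset:
    - [0,0,0.01]
    - [0,0,0.03]
    - [0,0,0.04]
    - [-0.04,0.03,0.02]
    - [-0.04,0.03,0]
    - [0,0,0]
    - [0,0,0]
    - [0,0,0]
  rotation:
    - [0,0,0]
    - [0,0,0]
    - [0,0,0]
    - [0,0,0]
    - [0,0,0]
    - [0,0,0]
    - [0,0,0]
    - [0,0,0]

```text
t: 25.38
ee_pos: [0.4686, 0.0005, 0.1795]
tcp_rot: [0.0, 0.985, 0.174, 0.0]
contact_force: [-0.7, -0.1, 0.3]
width: 0.549
grip_force: 0.0
```

```bash
python3 snap.py w6
python3 - <<'E'
from h import *
import pickle
c,s=pickle.load(open("pics/w6.pkl","rb"));i=cv2.imread("pics/w6.png");h=cv2.cvtColor(i,cv2.COLOR_BGR2HSV);H,S,V=cv2.split(h)
m=((H<6)|(H>174))&(S>130)&(V>60);ys,xs=np.nonzero(m);k=plane(c,(xs.mean(),ys.mean()),.074);d=k[:2]-[.545,.0018];print(k,np.hypot(*d),np.degrees(np.arctan2(d[1],d[0])))
E
```

```text
25.375 [0.46863769 0.00046974 0.17945914] [2.58696697e-04 9.84791319e-01 1.73740667e-01 4.13509090e-04] [-0.69541561 -0.11390047  0.27892411]
[ 0.54705932 -0.06021705  0.074     ] 0.06205123464253811 -88.09814896351412
```

View pics/w6.png

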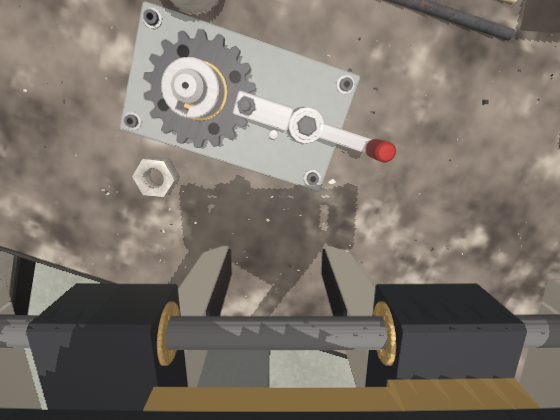

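Run:
```python
from h import *
import pickle
c,s=pickle.load(open("pics/w6.pkl","rb"))
A=plane(c,(185.5,85.5),.084)
for z in(.056,.062,.069):
  t=plane(c,(246,104),z);print(z,t.round(4))
  for zp in(.056,.062,.066):
    p=plane(c,(308,124.5),zp);print("  post",p.round(4),"arm",np.degrees(np.arctan2(*(t-p)[1::-1])).round(2),"jig",np.degrees(np.arctan2(*(A-p)[1::-1])).round(2))
```

```text
0.056 [0.5429 0.0541 0.056 ]
  post [0.5451 0.001  0.056 ] arm 92.39 jig 93.03
  post [0.5451 0.0016 0.062 ] arm 92.35 jig 93.01
  post [0.545 0.002 0.066] arm 92.32 jig 93.0
0.062 [0.5429 0.0536 0.062 ]
  post [0.5451 0.001  0.056 ] arm 92.44 jig 93.03
  post [0.5451 0.0016 0.062 ] arm 92.39 jig 93.01
  post [0.545 0.002 0.066] arm 92.36 jig 93.0
0.069 [0.5429 0.0529 0.069 ]
  post [0.5451 0.001  0.056 ] arm 92.49 jig 93.03
  post [0.5451 0.0016 0.062 ] arm 92.45 jig 93.01
  post [0.545 0.002 0.066] arm 92.42 jig 93.0
```

```bash
python3 -c "
from workcell import r
print(r.sign_off())"
```

```text
the job is handed in; nothing more can be done
None
```

The sprocket is seated fully home with its keyway on the key, the hold-down is swung over its rim to the stop (felt at 8 N) and released, and the job was handed in at about 25 s; the sign-off gave no verdict.

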